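# Match the idle stirrer's speed dial to the running one and start it

### The job

Two magnetic stirrers work as a pair: the one carrying the bottle is running, the one carrying the open glass dish is still off and its dial was left too fast. With a fingertip, never pinching it between the fingers, push the idle stirrer's dial pointer round click by click until it rests at the same setting as the running stirrer's, and only then press the near end of its rocker switch to start it. Push gently, do not touch the running stirrer, and leave the dish and everything else where they stand.

Things in the scene. Friction and masses are not known exactly. Their poses are not given: they have to be found in the camera images.
- stirrer_idle: stirrer to be set (low glass dish on it): white housing 205 deep x 150 wide x 64 mm high, immovable, left or right of the other. Origin: centre of its underside; x to its rear, y left, z up. Rear: round plate 110 mm wide, top at z 64 mm. Front: control panel sloping down to the robot by 0.26 rad; its middle is at (-0.060, 0, 0.046), its normal (-0.258, 0, 0.966). Dial left, rocker right.
- idle_axis (a point): on the idle dial's axis at the knob's top, 25.5 mm off the panel; x axis along the pointer, z = dial axis = panel normal; turns with the knob. Black knob: hub of 11 mm radius and straight flat-sided pointer bar 12 mm wide, tip 30 mm from the axis, its flanks 7.5 to 25.5 mm off the panel; below, a skirt of 17.5 mm radius, 6.5 mm high. Within 60 mm of the axis nothing else rises over 8 mm off the panel.
- idle_pointer (a point): middle of the top of the idle dial's pointer near its tip, 26 mm from the axis; turns with the knob, axes as idle_axis; a white line runs along the pointer's top
- idle_dial (a joint): idle dial, rad: clicks (detents) every 0.5236 from 0 (off) to 3.665 (7th, fastest), stops at both ends; grows clockwise from above. At 0 the pointer stands 105 degrees anticlockwise of straight up the slope, at the 7th click 105 clockwise. A spring pulls it into the nearest click (within 0.05) once let go; about 3 N on the flank near the tip pushes it over. Starts at click 5, 6 or 7. Ticks round it grow with speed.
- run_dial (a joint): setting of the running stirrer's dial, same scale; it rests at the 1st, 2nd, 3rd or 4th click: this is the setting to copy
- run_pointer (a point): middle of the top of the running dial's pointer near its tip, 26 mm from that dial's axis
- idle_rocker (a joint): idle stirrer's rocker switch, a black paddle 44 mm long (up the slope) x 24 mm wide, pivoted at its middle 6 mm above the panel: 0 = off (near end up), 0.4 rad = on (near end pressed down). It snaps over past 0.2 and stays; pressing takes about 2 N at the near end
- idle_rocker_near (a point): middle of the top of the near (robot's side) end of the idle rocker, 17 mm from its pivot and 5 mm from its end; stands about 15 mm above the panel when off and moves down about 7 mm when pressed on
- run_rocker (a joint): running stirrer's rocker, same scale, on
- stirrer_run: the running stirrer, identical, carrying the white screw-cap bottle; immovable. Not to be touched. Its frame: x to the unit's rear, y to its left, z up; origin at the centre of its underside.
- dish: open glass dish with a stir bar in it, 84 mm across, 45 mm high, loose on the idle stirrer's plate, its middle about 42 mm behind the stirrer's origin; origin at the middle of its underside
- bottle: white bottle with screw cap, 66 mm across, 106 mm high, loose on the running stirrer's plate; origin at the middle of its underside
- marker: black marker pen, 137 mm long, 11 mm thick, lying on the bench between the stirrers; loose
- timer: white bench timer, 60x64x19 mm, loose on the right
- notebook: dark blue notebook, 210x148x15 mm, at the back left
- tube_rack: green rack of small tubes, 225x67x56 mm, on the left
- weigh_boat: white weighing boat, 53x76x11 mm, loose on the right
There are look-alikes about, which are no part of the job. What is shaped like the dish but brown is not meant.

How it is judged:
By the outcome, as a careful person would: the job done as asked, in the order asked, and still so for the second after the job is handed in, with the robot touching nothing.
It also fails if it takes over 61 s, if anything falls off the work surface, if the arm or the gripper's body presses on something with over 40 N, if the wrist force passes 120 N, or if a joint passes its speed limit or range.

### The arm

A 6-joint arm with a two-finger parallel gripper is mounted at the origin on a cart in front of the work surface, level with it; the furniture and walls round the work are solid. World frame = base frame: x ahead of the robot, y to its left, z up, the work surface at z = 0. Lengths are in mm, angles in rad, forces in N, time in s.
With the tool pointing down it reaches from about 400 to 925 mm from the base axis. Payload 12.5 kg.
Tool frame: the origin (TCP) lies on the front face of the gripper's body, between the roots of the fingers; the fingertips stand 78 mm ahead of it and the grasp point (between the pads) lies 59 mm ahead of it (env.nose_length is the distance from the TCP to the fingertips, in mm); z points along the fingers, y is the line along which they close (so a half turn about z gives the same grasp; the last joint's range is limited). The gripper opens to 95 mm and grips with 3 to 60 N. Pads are 20 mm wide; open, the fingers measure 119 mm over their backs; the gripper's body (75 mm by 180 mm) begins 59 mm behind the grasp point.
Start: joints at [1.221, 0.491, 1.559, -0, 1.092, -0.106], TCP at [150.849, 606.533, 292.261] pointing down, gripper open.
Joint ranges: [-3.1, 3.1], [-0.84, 2.19], [0.05, 2.79], [-1.13, 4.28], [0.06, 2.93], [-2.69, 2.69]. Speed limits (rad/s): [2.22, 2.22, 2.79, 3.14, 3.14, 3.14].

### API

Orientations are given as [roll, pitch, yaw] about the fixed x, y, z axes, in that order (R = Rz(yaw) Ry(pitch) Rx(roll)).
In Python, from cell import env gives the robot as it stands.
- The arm moves only by the tool jog_arm, never from a script. Its argument "motion" is a list of rows, each a list of 7 numbers: the turn, a rotation vector about the tool's x, y, z in degrees, then the shift along the tool's x, y, z in mm, then the finger opening in mm, from 0 to 95.1. In form: [[wx, wy, wz, x, y, z, hand], ...]. A call has 1 to 10 rows; each row shifts and turns the commanded pose from where the row before left it, along the tool's axes as they then stand; what a row does not reach is not made up. A row lasts 1/8 s, in which the tool goes at most 62.5 mm and 10.7 degrees, less where a joint would pass 70% of its speed; a pose out of reach is approached as far as the arm can. A call is refused whole if a number of a shift passes 62.5 or a number of a turn 10.7, either way. A call with a gripper value outside its range is refused whole. The fingers move at their own pace and stop on an object; the grip force is fixed at half the most. Time passes only in rows, so rows that do not move let the fingers close. It gives the time, the measured TCP pose, the force, the opening and the grip force at its end, in the units of the state.
- env.state(): the state, without advancing time (a new reading comes with each control period).
- env.read_camera(name): name is "scene" or "side" or "wrist"; returns a dict with "color" (420x560x3 uint8, red, green, blue), "z_map" (420x560 float32, mm along the optical axis (not along the pixel's ray), 0 where there is no reading), "camera_matrix" (3x3 intrinsics, pixels), "k1" (the pictures are not rectified: a ray, as slopes to the right and down, at radius r is drawn at 1 + k1 r^2 times it, then the intrinsics apply), "world_to_cam" (4x4, takes a point from world to camera coordinates). Camera axes: x right, y up, looking along -z (the intrinsics and any distortion apply to the point x, -y, -z); pixel columns grow to the right and rows downward; lengths in mm; the calibration is good to about 2 mm. A picture is of the moment at which its call begins.
- env.job_done(): hands the job in; it is judged then, once.
Trained networks look in the newest picture that a camera, given by its name, has taken for a name from the list of things; names that differ only in an ending like _2 or _b are one class to them, and where a whole thing is asked for, a point or a joint stands for the part that bears it (a point fixed in the world has none). Each returns a list of dicts, best first, with "score" (0 to 1); they miss things now and then, are a little off and sometimes report something else, mostly with a low value. They report only what shows in the picture. A call takes as long as a camera call. They do not tell look-alikes from the thing itself.
- env.recognise(camera, thing): "location" ([column, row] in pixels, amid what is visible of it).
The state is a dict: "t": time; "joints": joint angles; "qvel": joint speeds; "tau": joint torques, N m; "eef_pos": TCP position; "tcp_rot": TCP orientation; "ft_force": force on the tool from outside, world axes, zero at the start; "moment": the same for the moment, N m; "opening": opening from 0.0 (shut) to 1.0 (fully open); "grip_force": force on a finger pad.
Only numpy, scipy, OpenCV 4.12 (cv2) and the standard library are available. Lean on these libraries where they do the work, as an engineer would, in place of code of your own. Each camera call takes 0.05 s, during which the arm holds its last target. There are 200 camera calls.

## Working session

There is one attempt and no reset: what is moved stays moved. The work goes in short steps, Python scripts to look and compute and a tool call to move; the robot and the scene stay as the last step left them, time stands still between calls to the robot, and variables do not carry over. Pictures are saved under pics/ and viewed, at most 10 in all, crops included, and the job is handed in when it is done.

Besides the shell and the picture viewer there is one more tool, called by a JSON object that holds its "op" and its "data". jog_arm: Moves the arm, as the interface text tells. Its arguments: {"type":"object","properties":{"motion":{"type":"array"}},"required":["motion"]}

```bash
mkdir -p pics; cat > h.py <<'E'
import numpy as np, cv2
from cell import env
from scipy.spatial.transform import Rotation as R
def ray(c,uv):
    K=c["camera_matrix"];x=(uv[0]-K[0,2])/K[0,0];y=(uv[1]-K[1,2])/K[1,1]
    a,b=x,y
    for _ in range(20):
        s=1+c["k1"]*(a*a+b*b);a,b=x/s,y/s
    return np.array([a,-b,-1.])
def world(c,uv,z=None):
    if z is None:
        p=c["z_map"][int(round(uv[1]))-1:int(round(uv[1]))+2,int(round(uv[0]))-1:int(round(uv[0]))+2];z=np.median(p[p>0])
    T=np.linalg.inv(c["world_to_cam"]);return (T@np.append(ray(c,uv)*z,1))[:3]
def pix(c,P):
    q=(c["world_to_cam"]@np.append(P,1))[:3];a,b=q[0]/-q[2],-q[1]/-q[2];s=1+c["k1"]*(a*a+b*b);K=c["camera_matrix"]
    return np.array([K[0,0]*a*s+K[0,2],K[1,1]*b*s+K[1,2]])
def save(c,n): cv2.imwrite("pics/"+n,c["color"][...,::-1])
E
python3 - <<'E'
from h import *
for n in ["scene","side"]:
    c=env.read_camera(n);save(c,n+"1.png")
    for t in ["stirrer_idle","idle_axis","idle_pointer","run_pointer","idle_rocker_near","dish","bottle"]:
        for r in env.recognise(n,t)[:4]:
            try:w=world(c,r["location"]).round(0)
            except Exception:w=None
            print(n,t,round(r["score"],2),np.round(r["location"],1),w)
s=env.state();print(s["t"],s["eef_pos"],s["tcp_rot"],s["opening"])
E
```

```text
scene stirrer_idle 0.78 [282.4 245.8] [ 515. -215.   61.]
scene stirrer_idle 0.7 [220.1 198. ] [480. 147.  56.]
scene idle_pointer 0.61 [263.  233.5] [ 491. -146.   70.]
scene idle_rocker_near 0.66 [275.4 250.5] [ 490. -223.   58.]
scene idle_rocker_near 0.2 [231.6 198.3] [513. 129.  55.]
scene dish 0.66 [301.6 223.8] [ 580. -205.  107.]
scene dish 0.6 [289.1 191.7] [717. 104.  44.]
scene bottle 0.95 [244.8 170.8] [572. 148. 134.]
scene bottle 0.19 [261.4 176.1] [720. 326.  17.]
side stirrer_idle 0.83 [280.8 262.1] [ 551. -224.   60.]
side idle_axis 0.42 [269. 242.] [ 516. -122.   48.]
side idle_pointer 0.54 [263.8 246.8] [ 500. -149.   53.]
side run_pointer 0.53 [264.1 176.3] [497. 220.  69.]
side run_pointer 0.26 [319.6 312.5] [ 655. -367.   -1.]
side dish 0.8 [298.1 241.7] [ 606. -145.   66.]
side dish 0.78 [330.4 196. ] [745. 170.   4.]
side dish 0.7 [248.2 165.9] [428. 367.  25.]
side bottle 0.58 [290.2 174.8] [593. 140. 125.]
0.8 [150.84009718 606.52478824 292.25670072] [3.14151598e+00 2.07948905e-05 2.89782974e+00] 1.0006486818491518
```

```bash
python3 - <<'E'
import cv2,numpy as np
a=cv2.imread("pics/scene1.png")[140:290,180:340];b=cv2.imread("pics/side1.png")[140:290,220:380]
cv2.imwrite("pics/m1.png",np.hstack([cv2.resize(x,(400,375),interpolation=cv2.INTER_CUBIC) for x in(a,b)]))
E
```

```text
(no output)
```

View pics/m1.png

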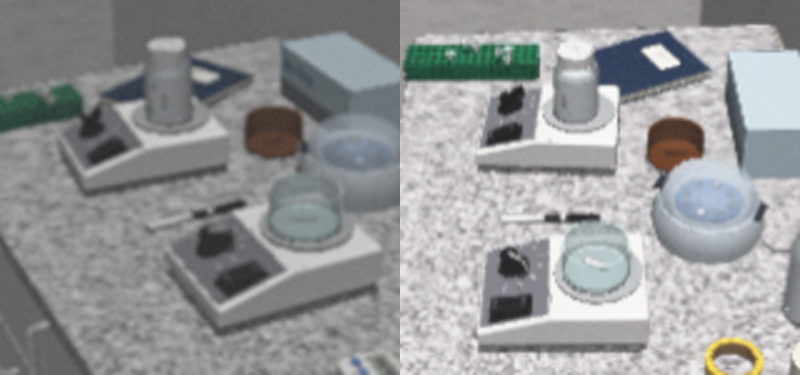

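View pics/scene1.png

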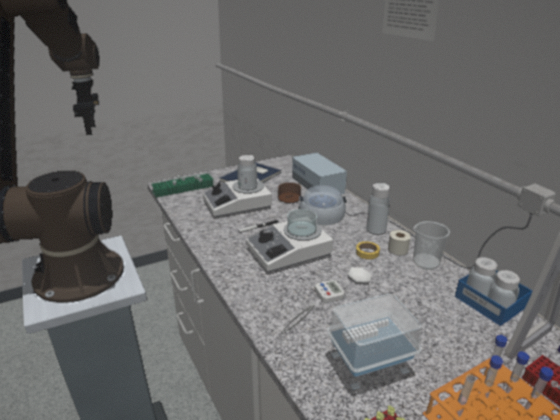

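```bash
python3 - <<'E'
from h import *
c=env.read_camera("wrist");s=env.state()
Rt=R.from_euler("xyz",s["tcp_rot"]).as_matrix();T=np.linalg.inv(c["world_to_cam"])
print(Rt.round(3));print("cam in tool",Rt.T@(T[:3,3]-s["eef_pos"]));print((Rt.T@T[:3,:3]).round(3));print(c["camera_matrix"],c["k1"])
E
```

```text
[[-0.97   0.241  0.   ]
 [ 0.241  0.97   0.   ]
 [-0.     0.    -1.   ]]
cam in tool [ 68.56805596  -1.0857119  -93.44047386]
[[ 0.001  0.97   0.245]
 [ 1.    -0.001  0.001]
 [ 0.001  0.245 -0.97 ]]
[[375.06789392   0.         281.15847679]
 [  0.         375.06789392 211.00897009]
 [  0.           0.           1.        ]] -0.0289596078011588
```

{"op": "jog_arm", "data": {"motion": [[0,0,0,-38,-41,-4,0],[0,0,0,-38,-41,-4,0],[0,0,0,-38,-41,-4,0],[0,0,0,-38,-41,-4,0],[0,0,0,-38,-41,-4,0],[0,0,0,-38,-41,-4,0],[0,0,0,-38,-41,-4,0],[0,0,0,-38,-41,-4,0],[0,0,0,-38,-41,-4,0],[0,0,0,-38,-41,-4,0]]}}

```text
t: 2.1
eef_pos: [421.3, 115.2, 332.7]
tcp_rot: [3.141, 0.001, 2.898]
ft_force: [1.2, 1.4, 0.0]
opening: 0.027
grip_force: 0.0
```

{"op": "jog_arm", "data": {"motion": [[0,0,0,-38,-41,0,0],[0,0,0,-38,-41,0,0],[0,0,-7,0,0,0,0],[0,0,-7,0,0,0,0],[0,0,0,0,0,0,0],[0,0,0,0,0,0,0]]}}

```text
t: 2.85
eef_pos: [474.6, 19.1, 332.3]
tcp_rot: [3.142, 0.0, 3.14]
ft_force: [0.0, 0.4, 0.5]
opening: 0.005
grip_force: 0.0
```

```bash
python3 - <<'E'
from h import *
c=env.read_camera("wrist");save(c,"w1.png")
for t in ["stirrer_idle","idle_axis","idle_pointer","run_pointer","idle_rocker_near","dish","bottle"]:
    for r in env.recognise("wrist",t)[:3]:
        print(t,round(r["score"],2),np.round(r["location"],1),world(c,r["location"]).round(0))
s=env.state();print(s["t"],s["eef_pos"],s["tcp_rot"],s["opening"],s["ft_force"])
a=c["color"][...,::-1]
cv2.imwrite("pics/w1b.png",cv2.resize(a,(800,600),interpolation=cv2.INTER_CUBIC))
E
```

```text
stirrer_idle 0.86 [115.4 224.6] [ 508. -145.   74.]
idle_axis 0.78 [129.3 213.7] [ 498. -131.   72.]
idle_pointer 0.65 [130.3 214.3] [ 498. -130.   72.]
idle_rocker_near 0.59 [ 59.2 210.4] [ 498. -209.   58.]
dish 0.77 [ 89.8 336.2] [ 636. -190.   69.]
bottle 0.86 [449.1 334.3] [574. 152. 161.]
3.25 [474.59735587  19.05195083 332.24378986] [ 3.14151819e+00  9.31206975e-05 -3.14127137e+00] 0.004331039781862334 [-0.6254884   0.53251381  0.88032599]
```

View pics/w1b.png

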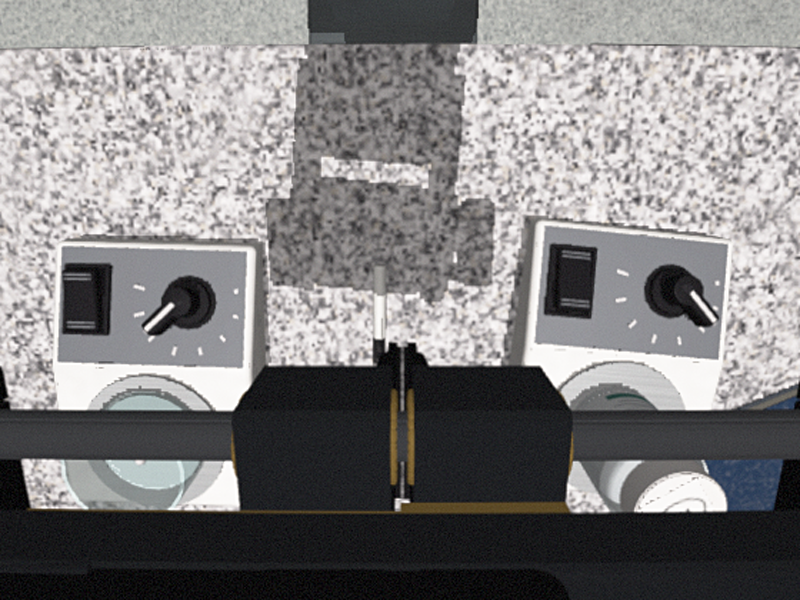

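```bash
cat >> h.py <<'E'
def cloud(c):
    K=c["camera_matrix"];h,w=c["z_map"].shape;u,v=np.meshgrid(np.arange(w),np.arange(h))
    x=(u-K[0,2])/K[0,0];y=(v-K[1,2])/K[1,1];a,b=x,y
    for _ in range(10):
        s=1+c["k1"]*(a*a+b*b);a,b=x/s,y/s
    P=np.stack([a,-b,-np.ones_like(a)],-1)*c["z_map"][...,None];T=np.linalg.inv(c["world_to_cam"])
    return P@T[:3,:3].T+T[:3,3]
def analyse(c,guess,rad=45,off=0):
    """fit panel near guess(xy), find knob top points, pointer direction"""
    P=cloud(c);ok=c["z_map"]>0;col=c["color"].astype(int)
    near=ok&(np.hypot(P[...,0]-guess[0],P[...,1]-guess[1])<rad)
    grey=near&(P[...,2]<75)&(col.min(-1)>80)&(col.max(-1)<165)
    Q=P[grey]
    for _ in range(6):
        m=np.median(Q,0) if _==0 else Q.mean(0);n=np.linalg.svd(Q-Q.mean(0),full_matrices=False)[2][2];n*=np.sign(n[2])
        d=(Q-Q.mean(0))@n;cen=Q.mean(0);Q=Q[abs(d)<max(2.5,1.5*d.std())]
    up=np.array([0,0,1.])-n*n[2];up/=np.linalg.norm(up);left=np.cross(n,up)
    h=(P-cen)@n;top=near&(h>20)&(h<30);B=P[top]
    yaw=np.arctan2(up[1],up[0])
    X=(B-cen)@up;Y=(B-cen)@left
    pts=np.stack([X,Y],1)
    wl=top&(col.min(-1)>110);W=np.stack([(P[wl]-cen)@up,(P[wl]-cen)@left],1)
    return dict(n=n,cen=cen,up=up,left=left,yaw=yaw,pts=pts,W=W,ntop=len(B),htop=np.median(h[top]),tilt=np.arccos(n[2]),ng=len(Q))
E
python3 - <<'E'
from h import *
c=env.read_camera("wrist")
for nm,px in (("idle",(188,300)),("run",(680,292))):
    g=world(c,(px[0]*.7,px[1]*.7));A=analyse(c,g[:2])
    print(nm,g.round(1),"yaw",A["yaw"].round(3),"tilt",A["tilt"].round(3),A["n"].round(3),A["ng"],A["ntop"],A["htop"].round(1))
    for k in("pts","W"):
        p=A[k];m=p.mean(0);l,v=np.linalg.eigh(np.cov(p.T));d=v[:,1]
        s=(p-m)@d
        print(k,len(p),m.round(1),"ang",np.degrees(np.arctan2(d[1],d[0])).round(1),"span",s.min().round(1),s.max().round(1),"w",((p-m)@v[:,0]).min().round(1),((p-m)@v[:,0]).max().round(1),
          "ends",(A["cen"]+A["up"]*(m+d*s.min())[0]+A["left"]*(m+d*s.min())[1]).round(0),(A["cen"]+A["up"]*(m+d*s.max())[0]+A["left"]*(m+d*s.max())[1]).round(0))
E
```

```text
idle [ 494.8 -129.3   69.6] yaw -0.039 tilt 0.262 [-0.259  0.01   0.966] 3261 605 24.8
pts 605 [  9.7 -11.7] ang 135.1 span -23.1 17.5 w -9.4 10.7 ends [ 522. -160.   52.] [ 495. -130.   45.]
W 117 [ 14.8 -18. ] ang 134.8 span -15.1 13.7 w -2.1 5.7 ends [ 521. -161.   52.] [ 503. -139.   47.]
run [488.4 208.4  70.9] yaw -0.102 tilt 0.261 [-0.256  0.026  0.966] 3763 640 24.7
pts 640 [ 8.4 14.4] ang 46.2 span -17.5 23.4 w -10.3 11.7 ends [486. 206.  45.] [516. 232.  52.]
W 118 [13.5 21.7] ang 45.3 span -13.2 14.6 w -2.7 5.6 ends [495. 215.  47.] [516. 233.  52.]
```

```bash
cat >> h.py <<'E'
def frame(A,th):
    p=A["pts"];t=np.radians(th);d=np.array([np.cos(t),np.sin(t)]);e=np.array([-d[1],d[0]])
    b=p@d;q=np.percentile(b,99.7)
    bar=p[(b>q-14)];w=np.median(bar@e) if 0 else (np.percentile(bar@e,2)+np.percentile(bar@e,98))/2
    ax=d*(q-30)+e*w
    return A["cen"]+A["up"]*ax[0]+A["left"]*ax[1],np.stack([-A["up"],A["left"],-A["n"]],1)
def plan(O,Rg,u,l,h,s=None):
    """tool-frame turn (deg) and shift (in the NEW tool axes) to put fingertip at (u,l,h) over panel"""
    s=s or env.state();Rt=R.from_euler("xyz",s["tcp_rot"]).as_matrix()
    tip=O+Rg@np.array([-u,l,-h]);tcp=tip-Rg[:,2]*env.nose_length
    return np.degrees(R.from_matrix(Rt.T@Rg).as_rotvec()).round(2),(Rg.T@(tcp-s["eef_pos"])).round(1),(Rt.T@(tcp-s["eef_pos"])).round(1)
E
python3 - <<'E'
from h import *
c=env.read_camera("wrist")
g=world(c,(188*.7,300*.7));A=analyse(c,g[:2]);O,Rg=frame(A,-45)
np.savez("f.npz",O=O,Rg=Rg);print(O,pix(c,O+25*A["n"])/.7)
print(plan(O,Rg,-5,-38,100))
E
```

```text
[ 501.75996228 -137.69383428   46.61588272] [175.65899107 301.12705479]
(array([  0.29, -14.98,   2.19]), array([  46.8, -193.6,  106.9]), array([  25. , -192.8,  115.3]))
```

{"op": "jog_arm", "data": {"motion": [[0,0,0,6,-48,0,0],[0,0,0,6,-48,20,0],[0,0,0,6,-48,30,0],[0,0,0,7,-49,35,0],[0,0,0,0,0,30,0],[0,-7.5,1,0,0,0,0],[0.3,-7.5,1.2,0,0,0,0],[0,0,0,0,0,0,0],[0,0,0,0,0,0,0],[0,0,0,0,0,0,0]]}}

```text
t: 4.6
eef_pos: [450.2, -174.0, 217.4]
tcp_rot: [3.142, 0.261, 3.104]
ft_force: [1.0, -0.6, -0.3]
opening: 0.005
grip_force: 0.0
```

```bash
python3 - <<'E'
from h import *
c=env.read_camera("wrist");s=env.state();f=np.load("f.npz");g=f["O"]+20*-f["Rg"][:,2]
A=analyse(c,g[:2]);O,Rg=frame(A,-45)
print("old",f["O"],"new",O,"yaw",A["yaw"],"tilt",A["tilt"],A["ntop"],A["ng"])
W=A["W"];l,v=np.linalg.eigh(np.cov(W.T));print(np.degrees(np.arctan2(v[1,1],v[0,1])))
print(A["pts"].min(0),A["pts"].max(0),(A["cen"]-O)@A["up"],(A["cen"]-O)@A["left"])
np.savez("f2.npz",O=O,Rg=Rg)
print(plan(O,Rg,-5,-38,11,s),s["ft_force"],s["t"])
# draw
im=c["color"][...,::-1].copy()
for q in (O,O-25.5*Rg[:,2],O-25.5*Rg[:,2]-30*.707*Rg[:,0]-30*.707*Rg[:,1], s["eef_pos"]+Rg[:,2]*78):
    cv2.circle(im,tuple(int(x) for x in pix(c,q)),2,(0,0,255),-1)
cv2.imwrite("pics/w2.png",cv2.resize(im,(800,600)))
E
```

```text
old [ 501.75996228 -137.69383428   46.61588272] new [ 500.90755633 -138.21626814   46.29373489] yaw -0.041764224074031894 tilt 0.259829644769355 1190 5766
135.58878320401305
[  0.19304497 -23.50584095] [32.9781951  10.66128421] -10.117434892000432 0.069349658220156
(array([0.07, 0.07, 0.23]), array([ 1.3, -0.2, 89.3]), array([ 1.4, -0.3, 89.3])) [-0.80572724  0.68459867 -0.26701546] 4.65
```

View pics/w2.png

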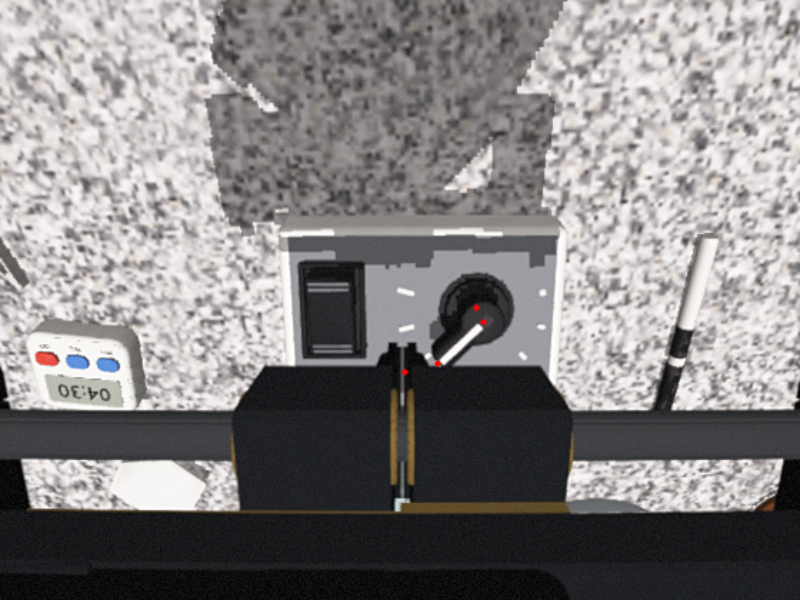

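{"op": "jog_arm", "data": {"motion": [[0,0,0.2,1,0,25,0],[0,0,0,0,0,25,0],[0,0,0,0,0,20,0],[0,0,0,0,0,13,0],[0,0,0,0,0,6,0],[0,0,0,0,0,0,0]]}}

```text
t: 5.4
eef_pos: [471.9, -174.8, 131.0]
tcp_rot: [3.14, 0.262, 3.1]
ft_force: [0.6, 0.1, -0.3]
opening: 0.005
grip_force: 0.0
```

```bash
cat > w.py <<'E'
from h import *
f=np.load("f2.npz");O,Rg=f["O"],f["Rg"];s=env.state()
tip=s["eef_pos"]+R.from_euler("xyz",s["tcp_rot"]).as_matrix()[:,2]*78
q=Rg.T@(tip-O);print("u,l,h",(-q[0]).round(1),q[1].round(1),(-q[2]).round(1),"F tool",(Rg.T@np.array(s["ft_force"])).round(1),s["t"])
E
python3 w.py
```

```text
u,l,h -4.7 -37.6 10.9 F tool [-0.5  0.2  0.4] 5.4
```

{"op": "jog_arm", "data": {"motion": [[0,0,0,-3,3,0,0],[0,0,0,-3,3,0,0],[0,0,0,-3.5,1.2,0,0],[0,0,0,-3.5,1.2,0,0],[0,0,0,-4,2,0,0],[0,0,0,-4,2,0,0],[0,0,0,0,0,0,0]]}}

```text
t: 6.28
eef_pos: [492.9, -163.2, 136.5]
tcp_rot: [3.141, 0.262, 3.1]
ft_force: [-0.3, 0.1, -0.1]
opening: 0.003
grip_force: 0.0
```

```bash
python3 w.py; python3 - <<'E'
from h import *
c=env.read_camera("wrist");im=c["color"][150:330,200:440,::-1]
cv2.imwrite("pics/w3.png",cv2.resize(im,(800,600),interpolation=cv2.INTER_CUBIC))
E
```

```text
u,l,h 16.7 -25.2 11.0 F tool [ 0.4  0.1 -0. ] 6.275
```

View pics/w3.png

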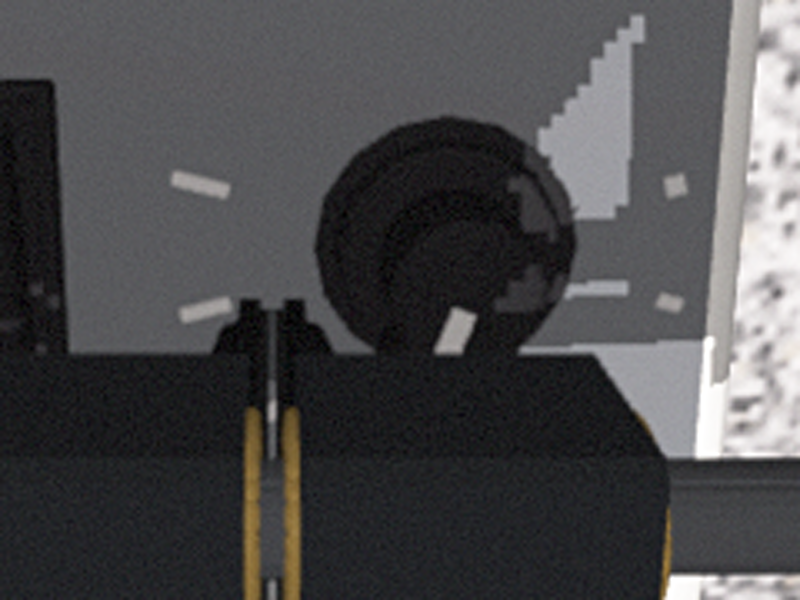

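{"op": "jog_arm", "data": {"motion": [[0,0,0,-3,2,0,0],[0,0,0,-3,2,0,0],[0,0,0,-3,1.5,0,0],[0,0,0,-3,1.5,0,0],[0,0,0,-2,3,0,0],[0,0,0,-2,3,0,0],[0,0,0,0,0,0,0]]}}

```text
t: 7.2
eef_pos: [508.7, -150.7, 140.6]
tcp_rot: [3.14, 0.262, 3.1]
ft_force: [-0.4, -0.8, 0.8]
opening: 0.006
grip_force: 0.0
```

```bash
python3 w.py
```

```text
u,l,h 32.4 -12.0 11.0 F tool [ 0.1 -0.8 -0.8] 7.2
```

{"op": "jog_arm", "data": {"motion": [[0,0,0,0,3,0,0],[0,0,0,0.5,3,0,0],[0,0,0,1,3,0,0],[0,0,0,1,2,0,0],[0,0,0,0,0,0,0],[0,0,0,-4,-4,0,0],[0,0,0,0,-6,-20,0],[0,0,0,20,-10,-30,0],[0,0,0,20,-10,-30,0],[0,0,0,0,0,0,0]]}}

```text
t: 8.45
eef_pos: [449.2, -168.4, 209.3]
tcp_rot: [-3.142, 0.264, 3.098]
ft_force: [-0.2, 0.2, -0.6]
opening: 0.004
grip_force: 0.0
```

```bash
python3 w.py; python3 - <<'E'
from h import *
c=env.read_camera("wrist");f=np.load("f2.npz");g=f["O"]-20*f["Rg"][:,2]
A=analyse(c,g[:2]);Rg=f["Rg"]
p=A["pts"];l,v=np.linalg.eigh(np.cov(p.T));print(len(p),"ang",np.degrees(np.arctan2(v[1,1],v[0,1])))
W=A["W"];l,v=np.linalg.eigh(np.cov(W.T));print(len(W),"ang",np.degrees(np.arctan2(v[1,1],v[0,1])))
for r in env.recognise("wrist","idle_rocker_near"):print(r,world(c,r["location"]))
im=c["color"][120:345,130:430,::-1]
cv2.imwrite("pics/w4.png",cv2.resize(im,(800,600),interpolation=cv2.INTER_CUBIC))
E
```

```text
u,l,h -6.5 -32.3 92.5 F tool [0.3 0.2 0.5] 8.45
1127 ang 49.51399809953335
185 ang 49.130207558153586
{'location': [221.1, 227.2], 'score': 0.57} [ 495.36617243 -213.70408633   57.87485118]
```

View pics/w4.png

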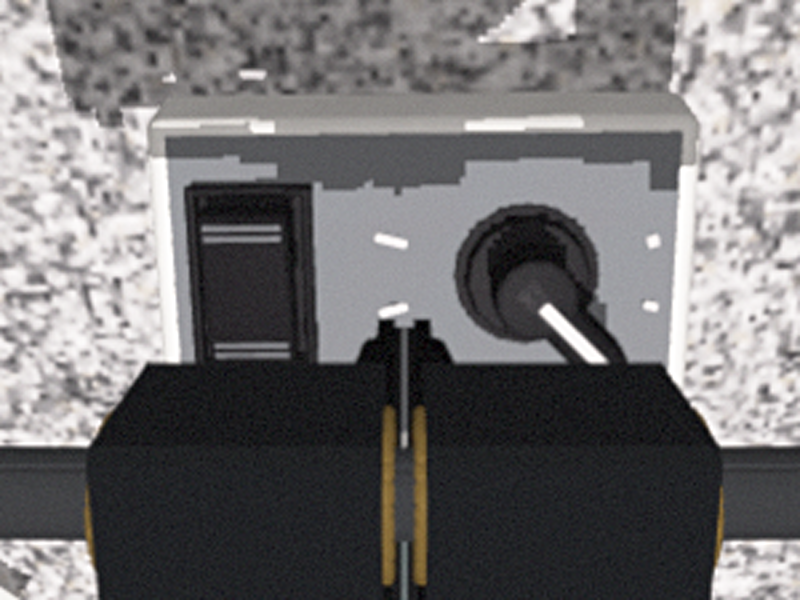

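```bash
python3 - <<'E'
from h import *
c=env.read_camera("wrist");f=np.load("f2.npz");O,Rg=f["O"],f["Rg"]
P=cloud(c);q=(P-O)@Rg;u,l,h=-q[...,0],q[...,1],-q[...,2]
x=220
for y in range(184,256,4): print(y,u[y,x].round(1),l[y,x].round(1),h[y,x].round(1))
m=(h>9)&(h<20)&(l<-50)&(l>-110)&(u>-40)&(u<5)&(c["z_map"]>0);print(u[m].min(),u[m].max(),np.percentile(l[m],[1,50,99]))
E
```

```text
184 -27.8 -76.3 0.1
188 -24.8 -76.5 -0.7
192 -22.8 -75.9 3.9
196 -19.2 -76.6 0.4
200 -19.5 -74.3 15.0
204 -16.9 -74.3 15.6
208 -13.7 -74.6 14.1
212 -11.0 -74.7 14.6
216 -8.0 -74.9 13.9
220 -5.1 -75.1 13.6
224 -1.7 -75.5 11.7
228 1.0 -75.5 12.4
232 4.1 -75.7 12.0
236 7.4 -76.0 10.8
240 10.7 -76.3 9.9
244 14.2 -76.7 8.5
248 16.9 -76.6 9.4
252 20.8 -77.2 7.0
-20.517632053613745 4.980837402775776 [-86.34560357 -74.42702579 -62.96843825]
```

{"op": "jog_arm", "data": {"motion": [[0,0,0,8,-20,0,0],[0,0,0,8,-22,10,0],[0,0,0,0.5,0,20,0],[0,0,0,0,0,20,0],[0,0,0,0,0,0,0]]}}

```text
t: 9.22
eef_pos: [445.4, -209.0, 153.5]
tcp_rot: [3.138, 0.259, 3.1]
ft_force: [0.1, 0.4, 0.3]
opening: 0.004
grip_force: 0.0
```

```bash
python3 w.py; python3 - <<'E'
from h import *
c=env.read_camera("wrist");f=np.load("f2.npz");O,Rg=f["O"],f["Rg"]
P=cloud(c);q=(P-O)@Rg;u,l,h=-q[...,0],q[...,1],-q[...,2]
m=(abs(h-25)<4)&(np.hypot(u,l)<34)&(c["z_map"]>0)
p=np.stack([u[m],l[m]],1);r=np.hypot(*p.T);t=p[r>16].mean(0);print(len(p),r.max(),"tip dir",np.degrees(np.arctan2(t[1],t[0])),t)
w=m&(c["color"].min(-1)>110);p=np.stack([u[w],l[w]],1);L,v=np.linalg.eigh(np.cov(p.T));print(len(p),np.degrees(np.arctan2(v[1,1],v[0,1])),p.mean(0))
cv2.imwrite("pics/w5.png",cv2.resize(c["color"][...,::-1],(800,600),interpolation=cv2.INTER_CUBIC))
E
```

```text
u,l,h -23.3 -72.8 39.1 F tool [-0.1  0.4 -0.3] 9.225
551 31.115666201760575 tip dir 38.01442110290241 [20.85402521 16.30140463]
32 -158.04229361771692 [19.62731645 18.375922  ]
```

View pics/w5.png

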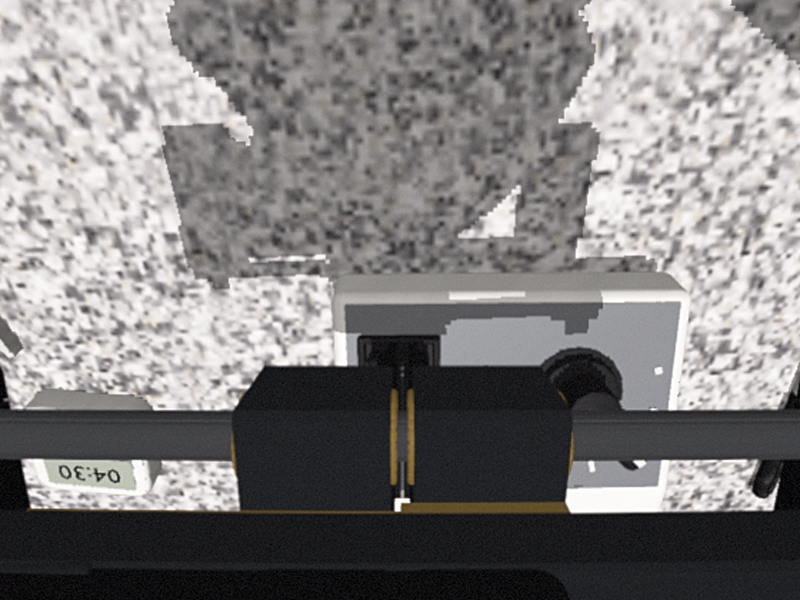

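{"op": "jog_arm", "data": {"motion": [[0,0,0,0,-1.5,10,0],[0,0,0,0,0,10,0],[0,0,0,0,0,3,0],[0,0,0,0,0,2,0],[0,0,0,0,0,2,0],[0,0,0,0,0,1.5,0],[0,0,0,0,0,1,0],[0,0,0,0,0,0,0]]}}

```text
t: 10.28
eef_pos: [452.8, -211.2, 126.8]
tcp_rot: [3.141, 0.262, 3.1]
ft_force: [-1.2, 1.0, -0.2]
opening: 0.003
grip_force: 0.1
```

```bash
python3 w.py
```

```text
u,l,h -22.7 -74.9 11.4 F tool [ 1.3  0.9 -0.1] 10.275
```

{"op": "jog_arm", "data": {"motion": [[0,0,0,0,0,1,0],[0,0,0,0,0,1,0],[0,0,0,0,0,1,0],[0,0,0,0,0,0,0]]}}

```text
t: 10.78
eef_pos: [453.5, -211.2, 123.8]
tcp_rot: [3.14, 0.262, 3.1]
ft_force: [0.8, -0.6, 0.2]
opening: 0.004
grip_force: 0.0
```

```bash
python3 w.py
```

```text
u,l,h -22.8 -74.8 8.3 F tool [-0.8 -0.6  0.1] 10.775
```

{"op": "jog_arm", "data": {"motion": [[0,0,0,0,0,-20,0],[0,0,0,5,5,-40,0],[0,0,0,25,15,-40,0],[0,0,0,30,20,-30,0],[0,0,0,0,0,0,0],[0,0,0,0,0,0,0]]}}

```text
t: 11.52
eef_pos: [364.1, -167.9, 234.2]
tcp_rot: [3.141, 0.263, 3.1]
ft_force: [0.0, -0.1, 0.3]
opening: 0.003
grip_force: 0.0
```

```bash
python3 w.py; python3 - <<'E'
from h import *
c=env.read_camera("wrist");f=np.load("f2.npz");O,Rg=f["O"],f["Rg"]
P=cloud(c);q=(P-O)@Rg;u,l,h=-q[...,0],q[...,1],-q[...,2]
m=(abs(h-25)<4)&(np.hypot(u,l)<34)&(c["z_map"]>0)
p=np.stack([u[m],l[m]],1);r=np.hypot(*p.T);t=p[r>16].mean(0);print(len(p),r.max(),"tip dir",np.degrees(np.arctan2(t[1],t[0])),t)
w=m&(c["color"].min(-1)>110);p=np.stack([u[w],l[w]],1);L,v=np.linalg.eigh(np.cov(p.T));print(len(p),np.degrees(np.arctan2(v[1,1],v[0,1])),p.mean(0))
for a in range(-20,24,4):
    k=(abs(u-a)<1.5)&(abs(l+75)<8)&(c["z_map"]>0);print(a,np.median(h[k]).round(1) if k.any() else None)
cv2.imwrite("pics/w6.png",cv2.resize(c["color"][...,::-1],(800,600),interpolation=cv2.INTER_CUBIC))
E
```

```text
u,l,h -82.4 -35.4 138.3 F tool [-0.1 -0.1 -0.3] 11.525<stdin>:5: RuntimeWarning: Mean of empty slice.
  ret = um.true_divide(
Traceback (most recent call last):
ValueError: zero-size array to reduction operation maximum which has no identity
```

{"op": "jog_arm", "data": {"motion": [[0,0,0,-10,0,-40,0],[0,0,0,-40,0,-20,0],[0,0,0,-40,0,0,0],[0,0,0,-25,0,0,0],[0,0,0,0,0,0,0],[0,0,0,0,0,0,0]]}}

```text
t: 12.32
eef_pos: [458.7, -171.5, 320.6]
tcp_rot: [3.139, 0.26, 3.1]
ft_force: [0.0, 0.9, -0.8]
opening: 0.005
grip_force: 0.0
```

```bash
python3 w.py; python3 - <<'E'
from h import *
c=env.read_camera("wrist");f=np.load("f2.npz");O,Rg=f["O"],f["Rg"]
cv2.imwrite("pics/w6.png",cv2.resize(c["color"][...,::-1],(800,600),interpolation=cv2.INTER_CUBIC))
P=cloud(c);q=(P-O)@Rg;u,l,h=-q[...,0],q[...,1],-q[...,2]
for a in range(-20,24,4):
    k=(abs(u-a)<1.5)&(abs(l+75)<8)&(c["z_map"]>0);print(a,np.median(h[k]).round(1) if k.any() else None)
m=(abs(h-25)<4)&(np.hypot(u,l)<34)&(c["z_map"]>0)
p=np.stack([u[m],l[m]],1);r=np.hypot(*p.T);t=p[r>16].mean(0);print(len(p),r.max(),"tip dir",np.degrees(np.arctan2(t[1],t[0])),t)
w=m&(c["color"].min(-1)>110);p=np.stack([u[w],l[w]],1);L,v=np.linalg.eigh(np.cov(p.T));print(len(p),np.degrees(np.arctan2(v[1,1],v[0,1])),p.mean(0))
E
```

```text
u,l,h 31.1 -34.9 197.6 F tool [0.2 0.9 0.8] 12.325
-20 6.9
-16 8.4
-12 8.6
-8 9.8
-4 10.1
0 291.4
4 312.6
8 319.7
12 14.2
16 14.8
20 15.5
691 30.922004952976412 tip dir 43.68148557248067 [16.55257771 15.80775668]
138 -135.0129416518897 [12.3881835 11.5675657]
```

View pics/w6.png

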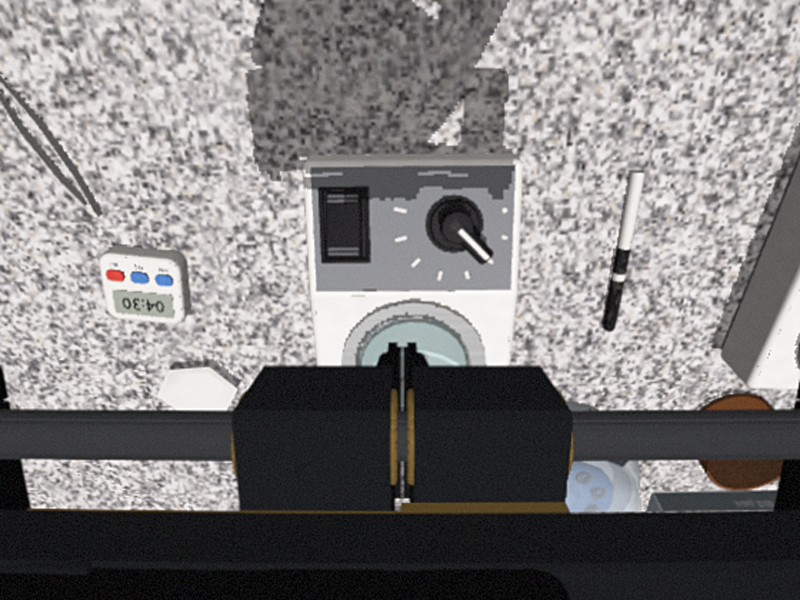

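The idle pointer, at about (475, 245), stands at 45°, which is click 2, the same as the running dial. The rocker's near end at about (345, 195) is down at about 8 mm off the panel and its far end is up, so it is on. Nothing else has moved.

```bash
python3 -c "
from cell import env
print(env.job_done())"
```

```text
the job is handed in; nothing more can be done
None
```

The idle stirrer's dial was pushed from click 5 to click 2, matching the running stirrer, then its rocker was pressed on; the last camera view confirmed both, and the job is handed in.

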